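Put the hardness tester's loose kit back into its sorting trays

TASK

Sort the five loose pieces in the row at the front of the bench (not those stored at the back) into their trays: the brass weights into the green tray and the black anvils into the orange tray, in each case the larger piece in the wide bay and the smaller one in the narrow bay, standing upright, and the blue-marked steel bar lying flat in the empty bay of the grey tray, mark side up. Leave the red-marked bar and the calliper where they lie.

Things in the scene. Friction and masses are not known exactly. Their poses are not given: they have to be found in the camera images.
- large_weight: The larger brass weight: a round body 56 mm in diameter and 25 mm high, and on it a round knob up to 22 mm in diameter that reaches 40 mm height; about 0.4 kg. Best gripped by the knob from above, fingertips just above the body. Origin: centre of the underside; z up.
- small_weight: The smaller brass weight: a round body 34 mm in diameter and 18 mm high, with a round knob about 13 mm in diameter that reaches 34 mm height; about 0.1 kg. Best gripped by the knob, fingertips just above the body. Origin: centre of the underside; z up.
- flat_anvil: Black steel tester anvil standing on its wide disc: disc 60 mm in diameter and 20 mm high, with an upright round stem 24 mm in diameter in its middle that reaches 40 mm height; about 0.28 kg. Grip by the stem. Origin: centre of the underside; z up.
- spot_anvil: Smaller black steel tester anvil standing on its stem: stem 25 mm in diameter from the bench to 21 mm height, above it a disc 36 mm in diameter from 21 to 34 mm, above that a nose 16 mm in diameter up to 40 mm; about 0.12 kg. Grip across the 36 mm disc; fingertips about 21 mm above its foot stay clear of the tray walls. Origin: centre of the underside; z up.
- blue_bar: Bright steel sample bar of square section with a blue paint mark on top at one end, 20 mm (x) by 62 mm (y, its length) by 20 mm high, about 0.18 kg, lying on the bench. Grip across its 20 mm width. Origin: centre of the underside; z up.
- green_tray: Tray for the brass weights. Fixed green plastic tray, 102 (x) by 156 (y) by 14 mm high, floor and walls 4 mm thick. Origin: centre of the underside; z up; y to the robot's left within 0.3 rad. A cross wall parallel to x, as high as the rest, makes two bays, each 94 mm long in x: the wide one 84 mm in y, centre at (0, +32 mm), the narrow one 60 mm, centre at (0, -44 mm) in the tray's x, y. Empty.
- orange_tray: Tray for the black anvils. Fixed orange plastic tray, 102 (x) by 156 (y) by 14 mm high, floor and walls 4 mm thick. Origin: centre of the underside; z up; y to the robot's left within 0.3 rad. A cross wall parallel to x, as high as the rest, makes two bays, each 94 mm long in x: the wide one 84 mm in y, centre at (0, +32 mm), the narrow one 60 mm, centre at (0, -44 mm) in the tray's x, y. Empty.
- grey_tray: Tray for the steel sample bars. Fixed grey plastic tray, 102 (x) by 156 (y) by 14 mm high, floor and walls 4 mm thick. Origin: centre of the underside; z up; y to the robot's left within 0.3 rad. A cross wall parallel to x, as high as the rest, makes two bays, each 94 mm long in x: 72 mm wide, centres at (0, +38 mm) (holds the red-marked bar) and (0, -38 mm) (empty).
- red_bar: Bright round-backed steel sample bar with a red paint mark, 23 mm by 85 mm (y, its length) by 20 mm high, lying in the +y bay of the grey tray with its length along the tray's x. Already put away: leave it there. Origin: centre of the underside; z up.
- calliper: Steel slide calliper lying flat on the bench in front of the hardness tester, 74 mm (x) by 225 mm (y, its length) by 9 mm high. A bystander: leave it alone. Origin: centre of the underside.
Mind the look-alikes: they are no part of the job. Leave any purple or turquoise look-alike of the small_weight alone.

How it is judged:
At the end, for the whole second after the job is handed in: Each of the five pieces rests flat on the floor of its own bay, wholly inside it (origin under 7.5 mm above the tray's underside, tilted less than 0.1 rad), released and still; the red-marked bar and the calliper are within 20 mm of where they began (x of large_weight in the frame of green_tray between -0.021 and 0.021 m and y of large_weight in the frame of green_tray between 0.016 and 0.048 m and z of each of large_weight, small_weight in the frame of green_tray below 0.0075 m and angle between each of large_weight, small_weight, flat_anvil, spot_anvil, blue_bar's own z axis and vertical below 0.1 rad and linear speed of each of large_weight, small_weight, flat_anvil, spot_anvil, blue_bar below 0.02 m/s and x of small_weight in the frame of green_tray between -0.032 and 0.032 m and y of small_weight in the frame of green_tray between -0.059 and -0.029 m and x of flat_anvil in the frame of orange_tray between -0.019 and 0.019 m and y of flat_anvil in the frame of orange_tray between 0.018 and 0.046 m and z of each of flat_anvil, spot_anvil in the frame of orange_tray below 0.0075 m and x of spot_anvil in the frame of orange_tray between -0.036 and 0.036 m and y of spot_anvil in the frame of orange_tray between -0.064 and -0.024 m and x of blue_bar in the frame of grey_tray between -0.039 and 0.039 m and y of blue_bar in the frame of grey_tray between -0.066 and -0.01 m and z of blue_bar in the frame of grey_tray below 0.0075 m and distance of each of red_bar, calliper from where it was at the start of the episode below 0.02 m); the robot touches nothing.
It fails at once if the red-marked bar was moved more than 20 mm (distance of red_bar from where it was at the start of the episode above 0.02 m).
It fails at once if the calliper was moved more than 20 mm (distance of calliper from where it was at the start of the episode above 0.02 m).
It also fails if it takes over 115 s, if anything falls off the work surface, if the arm or the gripper's body presses on something with over 40 N, if the wrist force passes 120 N, or if a joint passes its speed limit or range.

ROBOT

A 6-joint arm with a two-finger parallel gripper is mounted at the origin on a cart in front of the work surface, level with it; the furniture and walls round the work are solid. World frame = base frame: x ahead of the robot, y to its left, z up, the work surface at z = 0. Lengths are in m, angles in rad, forces in N, time in s.
With the tool pointing down it reaches from about 0.35 to 0.775 m from the base axis. Payload 5.5 kg.
Tool frame: the origin (TCP) lies at the very end of the fingers, on their centre line; the grasp point (between the pads) lies 19 mm behind it; z points along the fingers, y is the line along which they close (so a half turn about z gives the same grasp; the last joint's range is limited). The gripper opens to 85 mm and grips with 20 to 120 N. Pads are 22 mm wide; open, the fingers measure 114 mm over their backs; the gripper's body (76 mm by 85 mm) begins 54 mm behind the grasp point. The pads swing forward as they close: fully open they stand 13 mm farther back than shut.
Start: joints at [1.002, 0.313, 0.046, 1.304, 0, 1.431], TCP at [0.239, 0.523, 0.231] pointing down, gripper open.
Joint ranges: [-2.76, 2.76], [-0.86, 1.69], [-1.03, 1.26], [-2.2, 2.34], [-1.47, 1.5], [-3.14, 3.14]. Speed limits (rad/s): [2.57, 2.57, 3.14, 3.14, 3.14, 3.14].

INTERFACE

Orientations are given as [roll, pitch, yaw] about the fixed x, y, z axes, in that order (R = Rz(yaw) Ry(pitch) Rx(roll)).
In Python, from rig import move_pose, move_l, set_joints, command_gripper, wait, solve_ik, capture, camera_params, PlanningError, close_job, read_clock, read_joint_pos, read_qd, read_tau, read_tool_pos, read_tcp_rot, read_wrist_force, read_wrist_torque, read_finger_gap, read_grasp_force gives the robot as it stands. The module is installed in compiled form; this text tells all that it offers. Calls block until the motion is done:
- move_pose(position, orientation): joint-space move of the TCP to a pose.
- move_l(position, attitude=None, speed=0.15): straight line of the TCP; attitude=None keeps the orientation; speed is the mean speed in m/s.
- set_joints(angles): joint-space move.
- command_gripper(opening, grasp_force=None): opening from 0.0 (shut) to 1.0 (fully open); grasp_force is the grip in N (None keeps the last); returns when the fingers have stopped.
- wait(seconds).
- solve_ik(position, orientation): joint angles nearest the present ones, or None.
- capture(name): name is "scene" or "top" or "wrist"; returns the picture (384x512x3 uint8, blue, green, red); there is no depth.
- camera_params(name): a dict with "fx", "fy", "cx", "cy" (pixels), "dist_coeffs" ([k1, k2, p1, p2, k3] as OpenCV has them; the pictures are not rectified), "world_to_cam" (4x4, takes a point from world to camera coordinates); the wrist camera has in their place "mount" (4x4, takes a point from camera to tool coordinates, whose origin is the TCP and whose axes are the flange's). Camera axes: x right, y down, z forward; pixel columns grow to the right and rows downward; lengths in m; the calibration is good to about 2 mm. A picture is of the moment at which its call begins: read the wrist's pose just before it. camera_params takes no time and is no camera call.
A pose or a line that the arm cannot do raises PlanningError and nothing moves.
- close_job(): hands the job in; it is judged then, once.
Readings, each from a call of its own:
- read_clock(): time.
- read_joint_pos(): joint angles.
- read_qd(): joint speeds.
- read_tau(): joint torques, N m.
- read_tool_pos(): TCP position.
- read_tcp_rot(): TCP orientation.
- read_wrist_force(): force on the tool from outside, world axes, zero at the start.
- read_wrist_torque(): the same for the moment, N m.
- read_finger_gap(): opening from 0.0 (shut) to 1.0 (fully open).
- read_grasp_force(): force on a finger pad.
Only numpy, scipy, OpenCV 4.12 (cv2) and the standard library are available. Lean on these libraries where they do the work, as an engineer would, in place of code of your own. Each camera call takes 0.05 s, during which the arm holds its last target. There are 200 camera calls.

## Working session

There is one attempt and no reset: what is moved stays moved. The work goes in short steps, each a Python script; the robot and the scene stay as the last script left them, time stands still between calls to the robot, and variables do not carry over. Pictures are saved under pics/ and viewed, at most 14 in all, crops included, and the job is handed in when it is done.

```bash
mkdir -p pics; ls
python3 - <<'E'
from rig import *
import cv2,numpy as np
for n in ("scene","top"):
    cv2.imwrite(f"pics/{n}0.png",capture(n)); p=camera_params(n); print(n,p)
print(camera_params("wrist")); print(read_clock(),read_tcp_rot(),read_finger_gap())
E
```

```text
pics
scene {'fx': 484.53391652214424, 'fy': 484.53391652214424, 'cx': 251.60078847543954, 'cy': 190.27359875562973, 'dist_coeffs': array([0.05944699, 0.        , 0.        , 0.        , 0.        ]), 'world_to_cam': array([[-0.58747873, -0.80920712,  0.00725043,  0.29044373],
       [-0.56200555,  0.40153291, -0.72313282,  0.31062561],
       [ 0.58225295, -0.42889994, -0.69067094,  1.27684176],
       [ 0.        ,  0.        ,  0.        ,  1.        ]])}
top {'fx': 365.9340763688667, 'fy': 365.9340763688667, 'cx': 256.19891609938355, 'cy': 191.57675661344945, 'dist_coeffs': array([-0.00374713,  0.        ,  0.        ,  0.        ,  0.        ]), 'world_to_cam': array([[ 0.01454643, -0.99987838,  0.00562448, -0.01410415],
       [-0.97516558, -0.01542972, -0.22093895,  0.479001  ],
       [ 0.22099886, -0.00227092, -0.97527142,  0.84092913],
       [ 0.        ,  0.        ,  0.        ,  1.        ]])}
{'fx': 291.5242134786621, 'fy': 291.5242134786621, 'cx': 249.92891516627637, 'cy': 188.27447490274918, 'dist_coeffs': array([0.02130935, 0.        , 0.        , 0.        , 0.        ]), 'mount': array([[-8.28479634e-05, -9.50197224e-01, -3.11649207e-01,
         8.08206751e-02],
       [ 9.99999920e-01,  4.29978020e-05, -3.96934586e-04,
         7.41608001e-04],
       [ 3.90566373e-04, -3.11649215e-01,  9.50197145e-01,
        -1.44061422e-01],
       [ 0.00000000e+00,  0.00000000e+00,  0.00000000e+00,
         1.00000000e+00]])}
0.1 [-3.13996400e+00 -2.08494102e-04  2.71281967e+00] 0.9973178275881077
```

View pics/top0.png

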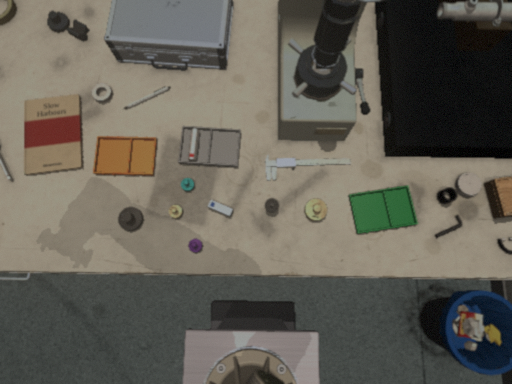

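View pics/scene0.png

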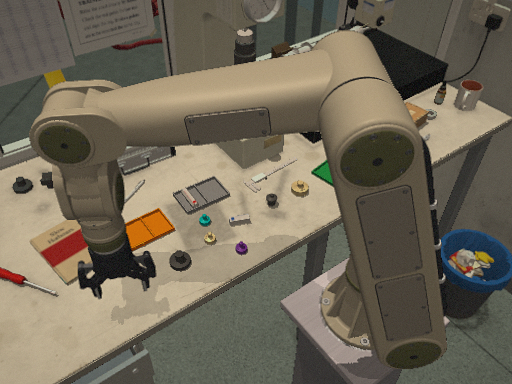

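The top view shows large_weight (316,210), blue_bar (221,209), spot_anvil (272,207), flat_anvil (130,218), and the trays: orange (126,156), grey (210,147), green (382,209). There are three small-weight shapes: brass (176,212), turquoise (188,185) and purple (195,246). Only the brass one fits, and I'll confirm it in a crop.

```bash
cat > h.py <<'E'
from rig import *
import cv2,numpy as np
from scipy.spatial.transform import Rotation as R
def cam(n):
    p=camera_params(n); K=np.array([[p["fx"],0,p["cx"]],[0,p["fy"],p["cy"]],[0,0,1]])
    if n=="wrist":
        T=np.eye(4); T[:3,:3]=R.from_euler("xyz",read_tcp_rot()).as_matrix(); T[:3,3]=read_tool_pos()
        c2w=T@p["mount"]
    else: c2w=np.linalg.inv(p["world_to_cam"])
    return K,np.array(p["dist_coeffs"]),c2w
def px2w(c,uv,z):
    K,d,M=c; uv=np.array(uv,float).reshape(-1,1,2)
    r=cv2.undistortPoints(uv,K,d).reshape(-1,2); r=np.c_[r,np.ones(len(r))]@M[:3,:3].T
    o=M[:3,3]; return o+r*((z-o[2])/r[:,2])[:,None]
def w2px(c,P):
    K,d,M=c; W=np.linalg.inv(M)
    return cv2.projectPoints(np.array(P,float).reshape(-1,3),cv2.Rodrigues(W[:3,:3])[0],W[:3,3],K,d)[0].reshape(-1,2)
E
python3 - <<'E'
from h import *
im=cv2.imread("pics/top0.png"); c=cam("top"); hsv=cv2.cvtColor(im,cv2.COLOR_BGR2HSV)
for n,uv,z in [("LW",(316,210),.03),("SW",(176,212),.025),("FA",(130,218),.03),("SA",(272,207),.034),("bar",(221,209),.02),("teal",(188,185),.025),("purp",(195,246),.025)]:
    print(n,px2w(c,uv,z)[0].round(4))
for n,lo,hi,x0,x1,y0,y1 in [("orange",(8,120,80),(22,255,255),85,165,130,182),("green",(50,100,40),(85,255,255),340,425,180,240),("grey",(0,0,60),(180,60,150),172,247,122,172)]:
    m=cv2.inRange(hsv,lo,hi); k=np.zeros_like(m); k[y0:y1,x0:x1]=m[y0:y1,x0:x1]
    k=cv2.morphologyEx(k,cv2.MORPH_CLOSE,np.ones((5,5)))
    cs=max(cv2.findContours(k,cv2.RETR_EXTERNAL,2)[0],key=cv2.contourArea)
    w=px2w(c,cs.reshape(-1,2),.012)[:,:2]; (a,b),s,ang=cv2.minAreaRect((w*1000).astype(np.float32)); print(n,a,b,s,ang)
crop=im[170:260,110:340]; cv2.imwrite("pics/crop1.png",cv2.resize(crop,None,fx=3.45,fy=3.45,interpolation=cv2.INTER_CUBIC))
E
```

```text
LW [ 0.4399 -0.1562  0.03  ]
SW [0.4303 0.1921 0.025 ]
FA [0.4128 0.3034 0.03  ]
SA [ 0.4451 -0.0466  0.034 ]
bar [0.4405 0.0808 0.02  ]
teal [0.5    0.1661 0.025 ]
purp [0.3471 0.1405 0.025 ]
orange 580.7044677734375 338.103515625 (157.3064727783203, 104.30604553222656) 89.60699462890625
green 447.9432678222656 -328.3619079589844 (101.35543823242188, 153.94561767578125) 9.754684448242188
grey 609.0819702148438 120.04843139648438 (136.48583984375, 196.67666625976562) 1.1872422695159912
```

View pics/crop1.png

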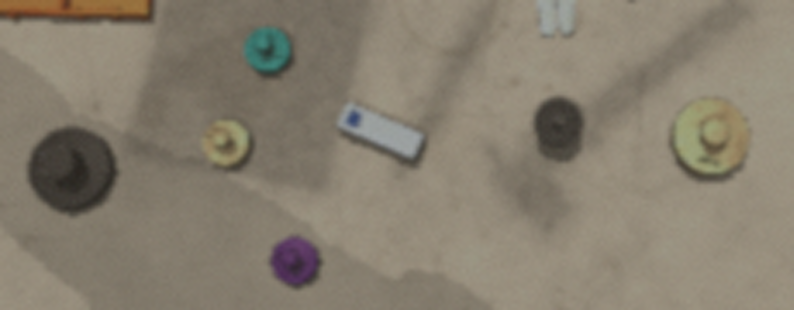

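The crop confirms it: the brass small weight is at top (176,212), with the teal and purple ones separate from it. The bar's blue mark is up. Next, closer wrist views along the row.

Run:
```python
from h import *
import pickle
D={}
for i,p in enumerate([(.48,.27,.2),(.5,.08,.2),(.44,-.22,.2)]):
    for yaw in (3.14159,0):
        try: move_pose(p,[3.14159,0,yaw]); break
        except PlanningError as e: print(i,yaw,e)
    wait(.2); c=cam("wrist"); im=capture("wrist"); D[i]=c; cv2.imwrite(f"pics/w{i}.png",im)
    print(yaw,read_clock(),read_joint_pos().round(2) if hasattr(read_joint_pos(),'round') else read_joint_pos())
pickle.dump(D,open("w.pkl","wb"))
```

```text
3.14159 1.6667 [ 0.37  0.28 -0.08  1.21  0.    0.37]
3.14159 2.7 [ 0.    0.19 -0.19  1.19  0.    0.  ]
3.14159 4.1167 [-0.62  0.17 -0.22  1.18  0.   -0.63]
```

View pics/w0.png

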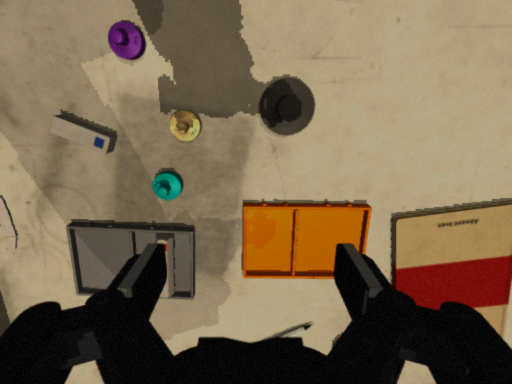

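View pics/w1.png

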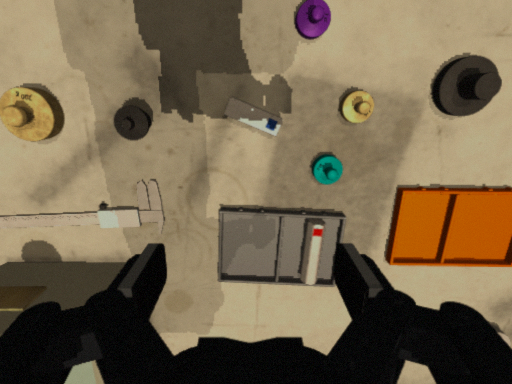

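View pics/w2.png

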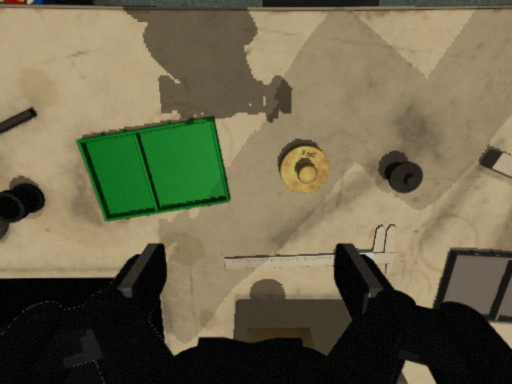

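The wrist views show these features:
- **w0:** SW knob (183,127), FA stem top (290,107), orange tray, bar with blue mark (99,143).
- **w1:** grey tray corners about (220,207), (344,212), (342,285), (219,281), red bar in its right (+y) bay, bar at (253,117).
- **w2:** green tray, LW knob (307,174), SA nose (407,178).

Next I'll compute positions from these and cross-check them.

Run:
```python
from h import *
import pickle
D=pickle.load(open("w.pkl","rb"))
def P(n,i,uv,z): print(n,i,px2w(D[i],uv,z)[:,:2].round(4).tolist())
P("SW",0,(183,127),.034);P("SW",1,(366,104),.034)
P("FA",0,(290,107),.04);P("FA",1,(487,86),.04)
P("SA",1,(140,122),.04);P("SA",2,(407,178),.04)
P("LW",1,(13,116),.04);P("LW",2,(307,174),.04)
for i,nm,lo,hi in [(0,"orange",(8,150,80),(22,255,255)),(2,"green",(50,100,40),(85,255,255))]:
    m=cv2.inRange(cv2.cvtColor(cv2.imread(f"pics/w{i}.png"),cv2.COLOR_BGR2HSV),lo,hi)
    m=cv2.morphologyEx(m,cv2.MORPH_CLOSE,np.ones((5,5)))
    cs=max(cv2.findContours(m,0,2)[0],key=cv2.contourArea)
    w=px2w(D[i],cs.reshape(-1,2),.014)[:,:2]; print(nm,cv2.minAreaRect((w*1000).astype(np.float32)))
g=px2w(D[1],[(220,207),(344,212),(342,285),(219,281)],.014)[:,:2]; print("grey",cv2.minAreaRect((g*1000).astype(np.float32)))
a=cv2.imread("pics/w0.png")[95:165,35:135]; b=cv2.imread("pics/w1.png")[80:150,205:305]
cv2.imwrite("pics/bar.png",np.hstack([cv2.resize(x,None,fx=4,fy=4,interpolation=cv2.INTER_CUBIC) for x in (a,b)]))
```

```text
SW 0 [[0.4335, 0.2018]]
SW 1 [[0.4307, 0.2004]]
FA 0 [[0.4129, 0.312]]
FA 1 [[0.4142, 0.3122]]
SA 1 [[0.4485, -0.0296]]
SA 2 [[0.4477, -0.0486]]
LW 1 [[0.4436, -0.155]]
LW 2 [[0.4434, -0.1564]]
orange ((578.4100341796875, 341.126708984375), (107.41403198242188, 156.54087829589844), 0.11591960489749908)
green ((447.212890625, -327.7438659667969), (104.37423706054688, 156.90147399902344), 9.83968448638916)
grey ((607.3151245117188, 125.30348205566406), (163.61094665527344, 105.57485961914062), 88.0527572631836)
```

View pics/bar.png

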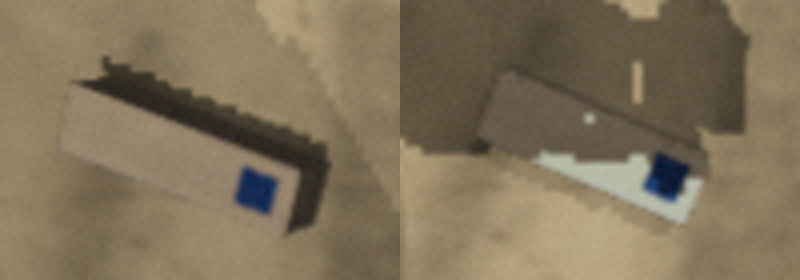

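The w0 crop gives clean bar corners; in w1 a shadow covers half of it. For SA I'm using w2 and top, since they agree and my w1 reading was off. Starting with the large weight.

```bash
cat >> h.py <<'E'
TR={"green":(.4472,-.3277,.1717),"orange":(.5784,.3411,.002),"grey":(.6073,.1253,-.034)}
def slot(t,dx,dy):
    x,y,a=TR[t]; return np.array([x+dx*np.cos(a)-dy*np.sin(a),y+dx*np.sin(a)+dy*np.cos(a)])
PI=np.pi
def pick(xy,z,yaw,op,w,f=70):
    command_gripper(op,f)
    move_pose([*xy,.11],[PI,0,yaw]); move_l([*xy,z],speed=.12)
    print("down",np.round(read_wrist_force(),1)); command_gripper(0,f); wait(.2)
    move_l([*xy,.11],speed=.15); g=read_finger_gap()*.085
    print("gap mm",g*1000,"grip",read_grasp_force(),"F",np.round(read_wrist_force(),1),"t",read_clock())
    assert abs(g-w)<.006,"bad grasp"
def place(xy,z,yaw,op):
    move_pose([*xy,.11],[PI,0,yaw]); move_l([*xy,z],speed=.1); wait(.2)
    print("placed F",np.round(read_wrist_force(),1)); command_gripper(op); wait(.2)
    move_l([*xy,.11],speed=.2); print("t",read_clock())
E
python3 - <<'E'
from h import *
import pickle
D=pickle.load(open("w.pkl","rb"))
for i,q in ((0,np.array([(75,82),(300,170),(285,235),(62,150)])/4+[35,95]),(1,(np.array([(510,70),(707,152),(685,225),(480,140)])-[400,0])/4+[205,80])):
    p=px2w(D[i],q,.02)[:,:2]; d=(p[1]+p[2]-p[0]-p[3])/2; print(p.mean(0),np.linalg.norm(d),np.linalg.norm(p[0]-p[3]),np.arctan2(d[1],d[0]))
pick((.4435,-.156),.027,PI,.6,.018)
place(slot("green",0,.032),.032,PI+.17,.55)
cv2.imwrite("pics/a1.png",capture("wrist"))
E
```

```text
[0.44426863 0.08611678] 0.06084959639890774 0.01946625399852456 1.180547043774062
[0.44453034 0.08681608] 0.05869869933357527 0.01986120002264312 1.1898985576214083
down [-0.6 -0.1 -0.5]
gap mm 16.23360956606317 grip 68.49647627910599 F [-0.   0.5 -2.6] t 7.2333
placed F [-1.4  3.9  2.8]
t 10.125
```

View pics/a1.png

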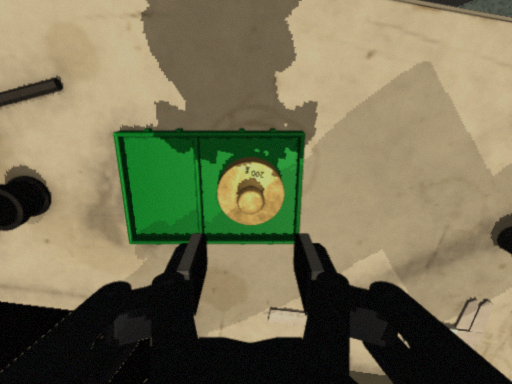

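The large weight stands in the green wide bay at (250,193). Now the bar and the spot anvil.

Run:
```python
from h import *
pick((.4448,-.0475),.020,PI,.75,.036)
place(slot("orange",0,-.044),.0255,PI,.7)
pick((.4444,.0865),.004,PI+1.185,.5,.020)
place(slot("grey",0,-.040),.0095,PI-.034,.36)
cv2.imwrite("pics/a2.png",capture("wrist"))
```

```text
down [ 0.2 -0.1  0.2]
gap mm 30.095021980793753 grip 69.27597364774556 F [ 0.2  0.1 -1.1] t 13.7333
placed F [ 0.2 -0.7 -1.7]
t 17.475
down [ 0.7 -0.3  0.2]
gap mm 18.05867371045667 grip 68.7081778049469 F [ 0.2  0.5 -2.6] t 21.5667
placed F [-0.4  0.4 -2.1]
t 25.1667
```

View pics/a2.png

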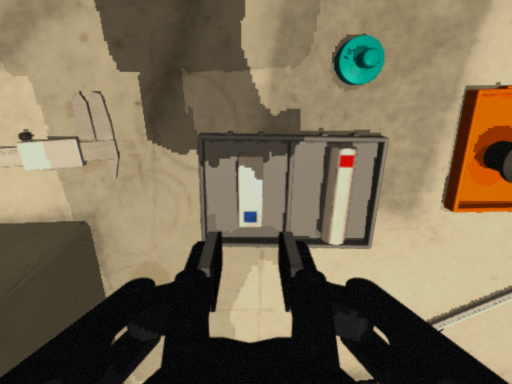

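The bar lies flat in the empty grey bay with its blue mark up (250,217), and the red bar is untouched. The spot anvil is in the narrow orange bay. Now the other two.

Run:
```python
from h import *
pick((.4135,.312),.022,PI,.6,.024)
place(slot("orange",0,.034),.0275,PI,.5)
move_l([.53,.32,.18]); wait(.2); a=capture("wrist")
pick((.432,.2005),.0195,PI,.5,.011)
place(slot("green",0,-.044),.0245,PI+.17,.4)
move_l([.43,-.3,.2]); wait(.2); b=capture("wrist")
cv2.imwrite("pics/a3.png",np.vstack([x[:300] for x in (a,b)]))
```

```text
down [-0.4 -0.7  0.1]
gap mm 21.491311324681018 grip 68.70260488642089 F [ 0.1 -0.4 -2.8] t 28.8833
placed F [-0.3  0.8 -2.7]
t 31.9
down [0.9 0.5 0.7]
gap mm 8.507588149120922 grip 68.37691918713972 F [ 0.1 -0.1 -1.2] t 36.175
placed F [ 0.2 -0.5 -0.8]
t 40.5833
```

View pics/a3.png

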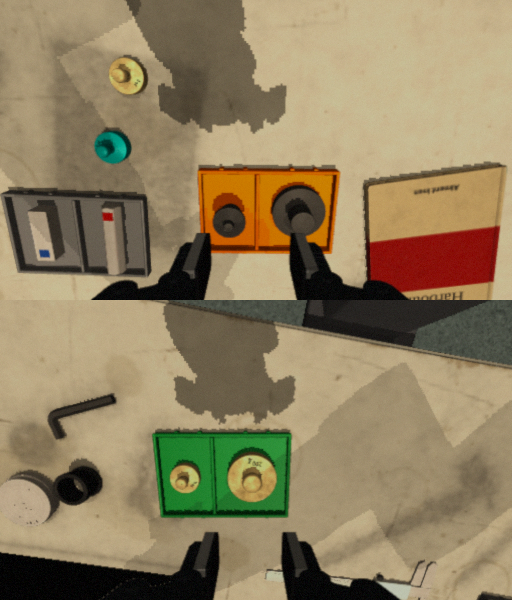

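Both anvils are upright in the orange tray (229,220 and 299,210), both brass weights are in the green tray, and the bar is flat in the grey tray. Handing in.

```bash
python3 -c "
from rig import *
wait(.3); print(close_job(), read_clock())"
```

```text
the job is handed in; nothing more can be done
the job is handed in; nothing more can be done
```

All five pieces are in their bays (anvils and weights upright, bar flat with its blue mark up) by the last wrist pictures, the red-marked bar and calliper were not touched, and the job was handed in at about 41 s; no verdict was shown.

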